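Free both doors of the spares cupboard

ROBOT

A 7-joint arm with a two-finger parallel gripper is mounted at the origin on a cart in front of the work surface, level with it; the furniture and walls round the work are solid. World frame = base frame: x ahead of the robot, y to its left, z up, the work surface at z = 0. Lengths are in mm, angles in degrees, forces in N, time in s.
With the tool pointing down it reaches from about 400 to 925 mm from the base axis. Payload 4.1 kg.
Tool frame: the origin (TCP) lies between the finger pads; the fingertips stand 17 mm ahead of it and the grasp point (between the pads) lies 2 mm behind it (ctrl.tips_ahead is the distance from the TCP to the fingertips, in mm); z points along the fingers, y is the line along which they close (so a half turn about z gives the same grasp; the last joint's range is limited). The gripper opens to 85 mm and grips with 20 to 120 N. Pads are 22 mm wide; open, the fingers measure 114 mm over their backs; the gripper's body (76 mm by 85 mm) begins 54 mm behind the grasp point. The pads swing forward as they close: fully open they stand 13 mm farther back than shut.
Start: joints at [62.567, 22.827, 2.584, 88.041, -1.071, 69.15, -2.905], TCP at [241.016, -603.699, 248.347] pointing down, gripper open.
Joint ranges: [-161.44, 161.44], [-28.35, 127.94], [-78.24, 83.42], [0, 140.83], [-78.03, 258.03], [13.02, 114.36], [-168.23, 168.23]. Speed limits (degrees/s): [147.25, 147.25, 180, 180, 180, 180, 180].

INTERFACE

Orientations are given as [roll, pitch, yaw] about the fixed x, y, z axes, in that order (R = Rz(yaw) Ry(pitch) Rx(roll)).
In Python, from plant import ctrl gives the robot as it stands.
- The arm moves only by the tool arm_command, never from a script. Its argument "deltas" is a list of rows, each a list of 3 entries, a list of its own where there are three numbers: the shift along the tool's x, y, z normalised to -1 to 1, where 1 is 30 cm, then the turn, a rotation vector about the tool's x, y, z normalised to -1 to 1, where 1 is 90 degrees, then the gripper's target within -1 to 1 (fully open at 1, half-way at 0, shut at -1). In form: [[[x, y, z], [rx, ry, rz], grip], ...]. A call has exactly 5 rows; each row is the pose to reach, as a shift and turn from the pose commanded when the call began, along the tool's axes at that moment; what a row does not reach only later rows make up. A row lasts 1/10 s, in which the tool goes at most 50 mm and 8.59 degrees, less where a joint would pass 70% of its speed; a pose out of reach is approached as far as the arm can. A call with a number of a shift or a turn outside -1 to 1 is refused whole. A call with a gripper value outside its range is refused whole. The fingers move at their own pace and stop on an object; "squeeze" is the grip in N (left out, the last holds). Time passes only in rows, so rows that repeat a pose let the fingers close, or fill a call up. It gives the time, the measured TCP pose, the force, the opening and the grip force at its end, in the units of the state.
- ctrl.sense(): the state, without advancing time (a new reading comes with each control period).
- ctrl.camera(name): name is "side" or "top"; returns a dict with "pixels" (400x640x3 uint8, red, green, blue), "fovy" (degrees; the focal length in pixels is half the picture's height over the tangent of half this angle, whatever the lens; pixels are square), "cx", "cy" (the principal point, pixels), "k1" (the pictures are not rectified: a ray, as slopes to the right and down, at radius r is drawn at 1 + k1 r^2 times it, then the intrinsics apply), "R" (3x3) and "t" (3): a world point X has camera coordinates R X + t. Camera axes: x right, y down, z forward; pixel columns grow to the right and rows downward; lengths in mm; the calibration is good to about 2 mm. A picture is of the moment at which its call begins. There is no depth.
- ctrl.job_done(): hands the job in; it is judged then, once.
Trained networks look in the newest picture that a camera, given by its name, has taken for a name from the list of things; names that differ only in an ending like _2 or _b are one class to them, and where a whole thing is asked for, a point or a joint stands for the part that bears it (a point fixed in the world has none). Each returns a list of dicts, best first, with "score" (0 to 1); they miss things now and then, are a little off and sometimes report something else, mostly with a low value. They report only what shows in the picture. A call takes as long as a camera call.
- ctrl.trace(camera, target): "region" (400x640 bool, what is visible of it) and "rect" ([left, top, right, bottom] in pixels, round what is visible of it).
- ctrl.pinpoint(camera, target): "location" ([column, row] in pixels: a listed point, or the origin of a listed thing).
The state is a dict: "t": time; "joint_positions": joint angles; "qd": joint speeds; "joint_efforts": joint torques, N m; "tcp_pos": TCP position; "tcp_rot": TCP orientation; "force": force on the tool from outside, world axes, zero at the start; "torque": the same for the moment, N m; "grip_width": finger opening in mm; "finger_force": force on a finger pad.
Only numpy, scipy, OpenCV 4.12 (cv2) and the standard library are available. Lean on these libraries where they do the work, as an engineer would, in place of code of your own. Each camera call takes 0.05 s, during which the arm holds its last target. There are 200 camera calls.

TASK

Get the small grey two-door cupboard beside the corker ready for both its doors to be used: swing the active door (the one with the pull bar and the lapping cover strip) wide open, about square to the cupboard front, and only then lift the bolt on the other door fully up by its knob. Leave the active door open and the bolt up.

Things in the scene. Friction and masses are not known exactly. Their poses are not given: they have to be found in the camera images.
- cupboard: grey steel cupboard, fixed, 130 deep x 220 wide x 180 mm high, right of the corker (whose lever ball stands out toward the robot to x 0.36, y 0.05, z 0.65 m: keep the arm clear). Origin: centre of its underside; x from its front to its back, y to the left seen from the front. Two 107 mm leaves (to 180 mm high) hinge at the outer edges: right = active; left = passive, no pull, held shut by the bolt
- active_hinge (a point): point on the active leaf's upright hinge axis (at x -74, y -110 mm of the cupboard), 100 mm above the table. This leaf carries a boxed cover strip, 50 mm wide, 45 mm proud, top closed at 210 mm, that laps over the passive leaf's edge and hides the bolt until this leaf is swung away
- active_leaf (a joint): angle of the active leaf, rad: 0 shut, grows as its free edge swings out toward the robot and to the right (anticlockwise from above), stop at 1.9; stiff hinge (0.15 N m), stays where left; may start up to 0.1 ajar
- pull_bar_top (a point): centre of the top end of the active leaf's pull bar: upright round steel bar, 14 mm in diameter, from 210 down to 90 mm above the table; the top 50 mm are free, lower down stand-offs join it to the leaf. With the leaf shut it is 52 mm in front of and 45 mm left of the hinge axis. 38 mm free between bar and leaf, 61 mm from bar axis to cover strip
- bolt (a joint): height of the bolt, m: 0 down in its keeper (passive leaf locked), 0.03 fully up (stop); held by 3 N of friction, stays where left
- bolt_knob (a point): centre of the bolt's round steel knob, 18 mm in diameter, 31 mm high, on top of an upright 9 mm rod on the front of the passive leaf; 184 mm above the table when down, 22 mm in front of the leaf's face, 21 mm from its free edge. With the active leaf open both its sides along the leaf are clear

How it is judged:
By the outcome, as a careful person would: the job done as asked, in the order asked, and still so for the second after the job is handed in, with the robot touching nothing.
It also fails if it takes over 51 s, if anything falls off the work surface, if the arm or the gripper's body presses on something with over 40 N, if the wrist force passes 120 N, or if a joint passes its speed limit or range.

## Working session

There is one attempt and no reset: what is moved stays moved. The work goes in short steps, Python scripts to look and compute and a tool call to move; the robot and the scene stay as the last step left them, time stands still between calls to the robot, and variables do not carry over. Pictures are saved under pics/ and viewed, at most 10 in all, crops included, and the job is handed in when it is done.

Besides the shell and the picture viewer there is one more tool, called after ">>>" as name(argument=value, ...), one argument or row to a line, values as JSON. arm_command: Moves the arm, as the interface text tells. Scaled input: -1 to 1 covers 30 cm each way for a shift and 90 degrees each way for a turn. Its arguments: {"type":"object","properties":{"deltas":{"type":"array"},"squeeze":{"type":"number"}},"required":["deltas"]}

```bash
mkdir -p pics; ls; cat > h.py <<'E'
import numpy as np, cv2
from scipy.spatial.transform import Rotation as Ro
from plant import ctrl
def K(c):
    f=200/np.tan(np.radians(c["fovy"])/2); return f
def ray(c,px):
    f=K(c); d=(np.array(px,float)-[c["cx"],c["cy"]])/f
    u=d.copy()
    for _ in range(20): u=d/(1+c["k1"]*(u@u))
    R=np.array(c["R"]);t=np.array(c["t"])
    v=R.T@np.array([u[0],u[1],1]); return -R.T@t, v/np.linalg.norm(v)
def proj(c,X):
    p=np.array(c["R"])@np.array(X,float)+np.array(c["t"]); u=p[:2]/p[2]; u=u*(1+c["k1"]*(u@u)); return u*K(c)+[c["cx"],c["cy"]]
def atz(c,px,z):
    o,v=ray(c,px); return o+v*(z-o[2])/v[2]
def tri(r1,r2):
    A=np.zeros((3,3));b=np.zeros(3)
    for o,v in (r1,r2):
        P=np.eye(3)-np.outer(v,v);A+=P;b+=P@o
    X=np.linalg.solve(A,b); return X,[np.linalg.norm(np.cross(X-o,v)) for o,v in (r1,r2)]
E
python3 - <<'E'
from h import *
np.set_printoptions(precision=1,suppress=True)
cs={}
for n in ("side","top"):
    c=ctrl.camera(n);cs[n]=c
    cv2.imwrite(f"pics/{n}0.png",c["pixels"][:,:,::-1]); print(n,ray(c,(320,200)))
for k in ("cupboard","active_hinge","pull_bar_top","bolt_knob"):
    r={}
    for n in cs:
        p=ctrl.pinpoint(n,k); print(k,n,[(np.round(q["location"]),round(q["score"],2)) for q in p[:3]])
        if p: r[n]=ray(cs[n],p[0]["location"])
    if len(r)==2: print(tri(r["side"],r["top"]))
s=ctrl.sense();print(s["tcp_pos"],s["tcp_rot"],s["t"],s["grip_width"])
E
```

```text
pics
side (array([ 886.7, -929.4,  591.7]), array([-0.3,  0.8, -0.5]))
top (array([ 135.8, -171.8,  813.5]), array([ 0.6, -0.1, -0.8]))
cupboard side [(array([342., 270.]), 0.94)]
cupboard top [(array([298., 245.]), 0.9)]
(array([ 662. , -225.3,   -6.3]), [np.float64(1.291731832126342), np.float64(1.2917318321264175)])
active_hinge side [(array([264., 238.]), 0.94)]
active_hinge top [(array([347., 256.]), 0.81)]
(array([ 553. , -303.7,   97.9]), [np.float64(0.11930791681614779), np.float64(0.11930791681599276)])
pull_bar_top side [(array([252., 161.]), 0.69)]
pull_bar_top top [(array([323., 241.]), 0.76)]
(array([ 520.4, -252.6,  210.8]), [np.float64(1.3357478518318855), np.float64(1.3357478518319295)])
bolt_knob side [(array([300., 158.]), 0.64)]
bolt_knob top []
[ 241.  -603.7  248.3] [180.   -0.   21.8] 0.5 85.15395642241806
```

View pics/side0.png

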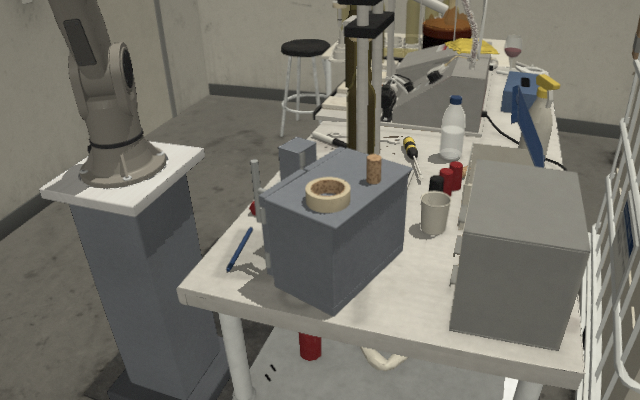

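View pics/top0.png

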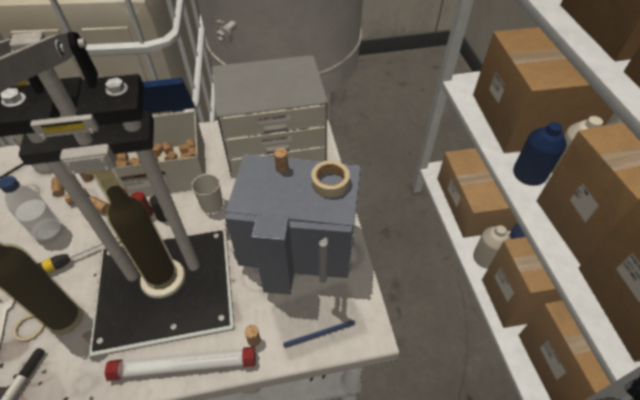

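```bash
cat >> h.py <<'E'
def W(p,L):  # p=x,y,yaw(rad)
    c,s=np.cos(p[2]),np.sin(p[2]); L=np.array(L,float); return np.array([p[0]+c*L[0]-s*L[1],p[1]+s*L[0]+c*L[1],L[2]])
def leaf(a,dx,dy,z): # offset from active hinge when shut -> cupboard frame
    c,s=np.cos(a),np.sin(a); return [-74+c*dx-s*dy,-110+s*dx+c*dy,z]
E
python3 - <<'E'
from h import *
from scipy.optimize import least_squares
np.set_printoptions(precision=2,suppress=True)
cs={n:ctrl.camera(n) for n in ("side","top")}
ob={"side":{"o":(342,270),"h":(264,238),"b":(252,161)},"top":{"o":(298,245),"h":(347,256),"b":(323,241)}}
for n in cs:
  for k,m in (("o","cupboard"),("h","active_hinge"),("b","pull_bar_top")):
    q=ctrl.pinpoint(n,m)
    if q: ob[n][k]=q[0]["location"]
def M(p): return {"o":W(p,[0,0,0]),"h":W(p,[-74,-110,100]),"b":W(p,leaf(p[3],-52,45,210))}
def res(p):
    m=M(p); return np.concatenate([proj(cs[n],m[k])-ob[n][k] for n in cs for k in m])
r=least_squares(res,[660,-225,-.35,.05],loss="soft_l1",x_scale=[10,10,.1,.1]); p=r.x
print(p,np.degrees(p[2:]),res(p)); print({k:v for k,v in M(p).items()})
for n in cs:
    im=cs[n]["pixels"][:,:,::-1].copy()
    def ln(A,B,col): cv2.line(im,*[tuple(int(v) for v in np.round(proj(cs[n],X))) for X in (A,B)],col,1)
    for z in (0,180):
        c=[W(p,[x,y,z]) for x,y in((-65,-110),(-65,110),(65,110),(65,-110))]
        for i in range(4): ln(c[i],c[(i+1)%4],(0,255,0))
    L=lambda dx,dy,z:W(p,leaf(p[3],dx,dy,z))
    ln(L(-7,0,180),L(-7,107,180),(0,255,255)); ln(L(-7,0,0),L(-7,0,180),(0,255,255)); ln(L(-52,45,90),L(-52,45,210),(0,0,255))
    ln(L(-52,106,210),L(-52,156,210),(255,0,255)); ln(L(-52,106,0),L(-52,106,210),(255,0,255))
    x,y=(200,120) if n=="side" else (200,130)
    cv2.imwrite(f"pics/{n}1.png",cv2.resize(im[y:y+190,x:x+240],None,fx=3,fy=3))
E
```

```text
[ 660.64 -224.01   -0.33    0.09] [-19.     5.04] [-0.61 -2.59 -0.18 -0.14  0.32  2.82  0.36 -3.26  0.37 -1.16 -0.62  2.21]
{'o': array([ 660.64, -224.01,    0.  ]), 'h': array([ 554.85, -303.92,  100.  ]), 'b': array([ 515.25, -247.7 ,  210.  ])}
```

View pics/side1.png

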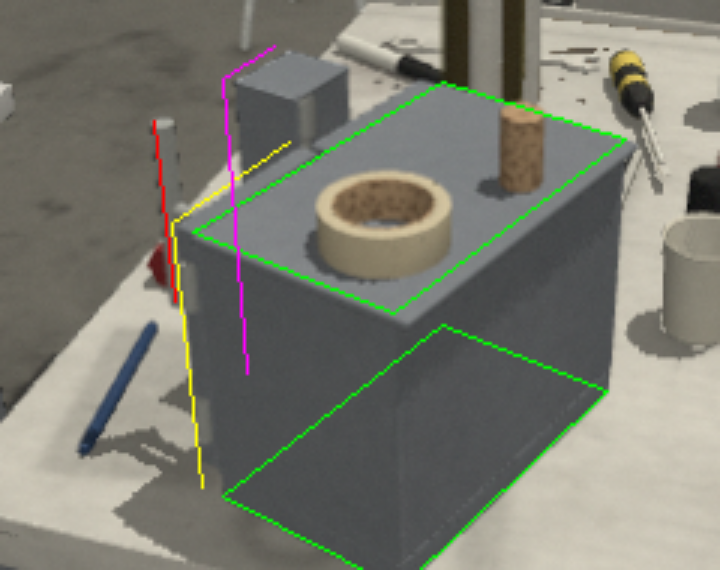

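View pics/top1.png

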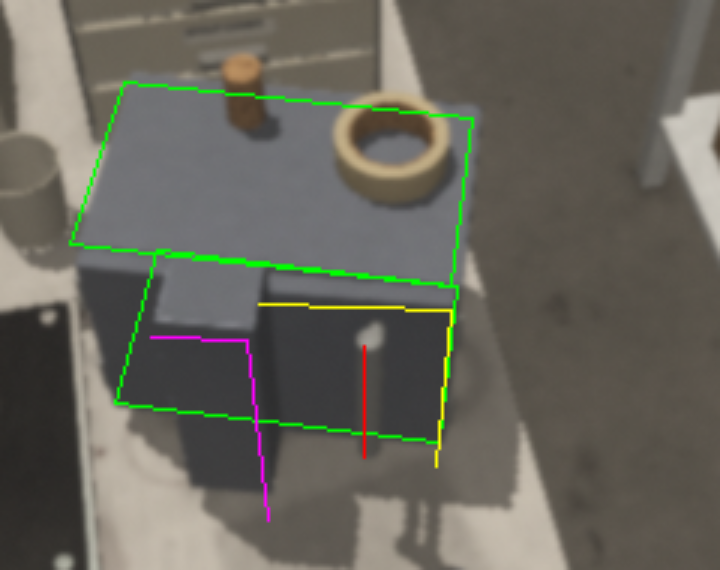

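```bash
python3 - <<'E'
from h import *
from scipy.optimize import least_squares
np.set_printoptions(precision=1,suppress=True)
cs={n:ctrl.camera(n) for n in ("side","top")}
S=lambda x,y:(200+x/3,120+y/3); T=lambda x,y:(200+x/3,130+y/3)
ob=[("top",T(370,328),"b"),("side",S(165,122),"b"),
("top",T(157,322),"sfl"),("top",T(255,329),"sfr"),("side",S(238,82),"sfr"),("side",S(290,52),"sfl"),
("side",S(303,97),"srr"),("side",S(348,68),"srl"),
("top",T(480,107),"rr"),("top",T(73,250),"fl"),("top",T(125,75),"rl"),
("side",S(408,323),"rr"),("side",S(635,145),"rl"),("side",S(443,80),"fl")]
for n in cs:
    q=ctrl.pinpoint(n,"active_hinge"); ob.append((n,q[0]["location"],"h"))
X,e=tri(ray(cs["side"],S(165,122)),ray(cs["top"],T(370,328))); print("bar tri",X,e)
def M(p):
    L=lambda dx,dy,z:W(p,leaf(p[3],dx,dy,z))
    return {"h":L(0,0,100),"b":L(-52,45,210),"sfl":L(-52,156,210),"sfr":L(-52,106,210),"srr":L(-7,106,210),"srl":L(-7,156,210),
    "rr":W(p,[65,-110,180]),"rl":W(p,[65,110,180]),"fl":W(p,[-65,110,180])}
def res(p):
    m=M(p); return np.concatenate([proj(cs[n],m[k])-o for n,o,k in ob])
r=least_squares(res,[660,-225,-.35,.05],loss="soft_l1",x_scale=[10,10,.1,.1]); p=r.x
print(list(p),np.degrees(p[2:]))
for o,e in zip(ob,res(p).reshape(-1,2)): print(o[0],o[2],e)
m=M(p);print(m["h"],m["b"])
E
```

```text
Traceback (most recent call last):
IndexError: list index out of range
```

```bash
cat > fit.py <<'E'
from h import *
from scipy.optimize import least_squares
np.set_printoptions(precision=1,suppress=True)
cs={n:ctrl.camera(n) for n in ("side","top")}
S=lambda x,y:(200+x/3,120+y/3); T=lambda x,y:(200+x/3,130+y/3)
ob=[("top",T(370,328),"b"),("side",S(165,122),"b"),
("top",T(157,322),"sfl"),("top",T(255,329),"sfr"),("side",S(238,82),"sfr"),("side",S(290,52),"sfl"),
("side",S(303,97),"srr"),("side",S(348,68),"srl"),
("top",T(480,107),"rr"),("top",T(73,250),"fl"),("top",T(125,75),"rl"),
("side",S(408,323),"rr"),("side",S(635,145),"rl"),("side",S(443,80),"fl"),
("side",(264,238),"h"),("top",(347,256),"h")]
X,e=tri(ray(cs["side"],S(165,122)),ray(cs["top"],T(370,328))); print("bar tri",X,e)
def M(p):
    L=lambda dx,dy,z:W(p,leaf(p[3],dx,dy,z))
    return {"h":L(0,0,100),"b":L(-52,45,210),"sfl":L(-52,156,210),"sfr":L(-52,106,210),"srr":L(-7,106,210),"srl":L(-7,156,210),
    "rr":W(p,[65,-110,180]),"rl":W(p,[65,110,180]),"fl":W(p,[-65,110,180])}
def res(p):
    m=M(p); return np.concatenate([proj(cs[n],m[k])-o for n,o,k in ob])
r=least_squares(res,[660,-225,-.35,.05],loss="soft_l1",x_scale=[10,10,.1,.1]); p=r.x
print(list(p),np.degrees(p[2:]))
for o,e in zip(ob,res(p).reshape(-1,2)): print(o[0],o[2],e)
m=M(p);print(m["h"],m["b"])
E
python3 fit.py
```

```text
bar tri [ 524.3 -252.7  211.5] [np.float64(0.09347255131819579), np.float64(0.09347255131817434)]
[np.float64(665.97612853493), np.float64(-226.94208901357266), np.float64(-0.3171694896612118), np.float64(0.04464627682781729)] [-18.2   2.6]
top b [-1.   1.1]
side b [-0.   0.3]
top sfl [-0.2 -1.5]
top sfr [-1.3 -1.7]
side sfr [-1.1 -0. ]
side sfl [-1.  -0.3]
side srr [-2.   0.9]
side srl [ 0.1 -0.1]
top rr [-2.6  0. ]
top fl [ 0.4 -4.2]
top rl [0.2 0. ]
side rr [-1.3 -2.1]
side rl [-1.5 -1.9]
side fl [0.3 1.4]
side h [3.2 0.8]
top h [ 1.9 -4.6]
[ 561.4 -308.4  100. ] [ 523.4 -251.   210. ]
```

```bash
cat >> h.py <<'E'
def go(x,y,z,ya,s=None): # ya: world angle of tool y, tool down; prints normalised shift, turn
    s=s or ctrl.sense(); R=Ro.from_euler("xyz",s["tcp_rot"],degrees=True)
    d=R.inv().apply(np.array([x,y,z])-s["tcp_pos"])/300
    t=(R.inv()*Ro.from_euler("xyz",[180,0,ya+90],degrees=True)).as_rotvec(degrees=True)/90
    return d.round(3).tolist(),t.round(3).tolist()
E
python3 -c "
from h import *
print(go(400,-410,255,-105.6)); print(go(524,-252,255,-105.6))"
```

```text
([0.732, -0.403, -0.022], [0.0, -0.0, 0.415])
([1.311, -0.739, -0.022], [0.0, -0.0, 0.415])
```

>>> arm_command(
  deltas=[
    [[0.13,-0.075,-0.02],[0,0,0.08],0.2],
    [[0.26,-0.15,-0.022],[0,0,0.16],0.2],
    [[0.4,-0.22,-0.022],[0,0,0.25],0.2],
    [[0.53,-0.3,-0.022],[0,0,0.33],0.2],
    [[0.66,-0.37,-0.022],[0,0,0.415],0.2],
  ],
  squeeze=20,
)

```text
t: 1.65
tcp_pos: [384.7, -425.4, 255.2]
tcp_rot: [180.0, -0.0, -15.9]
force: [0.2, -0.7, -0.6]
grip_width: 51.2
finger_force: 0.0
```

```bash
python3 -c "
from h import *
print(go(524,-252,255,-105.6))"
```

```text
([0.288, -0.683, 0.001], [0.0, -0.0, -0.003])
```

>>> arm_command(
  deltas=[
    [[0.06,-0.14,0],[0,0,0],0.2],
    [[0.12,-0.28,0],[0,0,0],0.2],
    [[0.18,-0.42,0],[0,0,0],0.2],
    [[0.24,-0.56,0],[0,0,0],0.2],
    [[0.288,-0.683,0],[0,0,0],0.2],
  ],
)

```text
t: 2.15
tcp_pos: [523.6, -250.7, 255.2]
tcp_rot: [-180.0, -0.1, -15.5]
force: [1.1, -0.0, 0.5]
grip_width: 51.3
finger_force: 0.0
```

```bash
python3 - <<'E'
from h import *
np.set_printoptions(precision=1,suppress=True)
s=ctrl.sense();print(s["tcp_pos"],s["force"])
a=ctrl.camera("side");b=ctrl.camera("top")
tip=np.array(s["tcp_pos"])-[0,0,17]
print(proj(a,tip),proj(b,tip),proj(a,[524,-252,210]),proj(b,[524,-252,210]))
I=[cv2.resize(c["pixels"][y:y+150,x:x+130,::-1],None,fx=3,fy=3) for c,x,y in ((a,195,70),(b,260,150))]
cv2.imwrite("pics/m2.png",np.hstack(I))
print(go(524,-252,190,-105.6))
E
```

```text
[ 523.6 -250.7  255.2] [ 1.1 -0.   0.5]
[253.6 145.4] [322.2 230.2] [255.1 161.3] [322.9 240. ]
([-0.003, 0.024, 0.217], [-0.003, -0.001, 0.008])
```

View pics/m2.png

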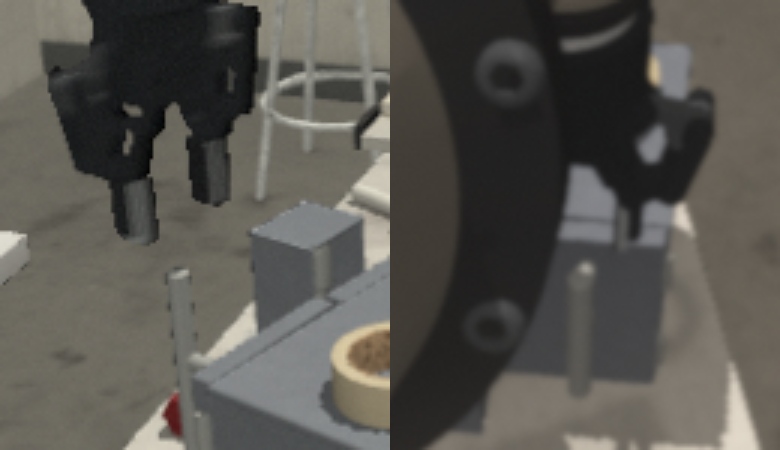

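>>> arm_command(
  deltas=[
    [[0,0.01,0.06],[0,0,0],0.2],
    [[0,0.014,0.12],[0,0,0],0.2],
    [[0,0.014,0.18],[0,0,0],0.2],
    [[0,0.014,0.217],[0,0,0],0.2],
    [[0,0.014,0.217],[0,0,0],0.2],
  ],
)

```text
t: 2.75
tcp_pos: [519.6, -256.9, 188.2]
tcp_rot: [-180.0, 0.2, -15.6]
force: [-0.5, 0.5, 0.5]
grip_width: 51.2
finger_force: 0.0
```

>>> arm_command(
  deltas=[
    [[0,0,0],[0,0,0],-0.5],
    [[0,0,0],[0,0,0],-1],
    [[0,0,0],[0,0,0],-1],
    [[0,0,0],[0,0,0],-1],
    [[0,0,0],[0,0,0],-1],
  ],
  squeeze=20,
)

```text
t: 3.25
tcp_pos: [521.0, -253.3, 190.9]
tcp_rot: [-179.7, 0.1, -15.5]
force: [-3.4, 7.3, 4.2]
grip_width: 13.3
finger_force: 20.6
```

>>> arm_command(
  deltas=[
    [[-0.0145,0.019,0],[0,0,-0.067],-1],
    [[-0.027,0.039,0],[0,0,-0.133],-1],
    [[-0.037,0.061,0],[0,0,-0.2],-1],
    [[-0.045,0.083,0],[0,0,-0.267],-1],
    [[-0.051,0.1065,0],[0,0,-0.333],-1],
  ],
)

```text
t: 3.75
tcp_pos: [497.8, -280.3, 190.8]
tcp_rot: [-179.8, -0.0, 14.8]
force: [-2.0, 6.8, 2.2]
grip_width: 12.9
finger_force: 20.5
```

```bash
python3 - <<'E'
from h import *
s=ctrl.sense();print(s["joint_positions"],s["force"],s["torque"],s["grip_width"])
a=np.array(s["tcp_pos"][:2])-[561.5,-308.5];print(np.hypot(*a),np.degrees(np.arctan2(a[1],a[0])))
E
```

```text
[ 32.0404328   17.9548008   -8.37772575 102.5824802    2.73157691
  59.80169396 -52.51230725] [-1.98418011  6.79769882  2.1900434 ] [1.30029707 0.26239639 0.20116463] 12.88127459914732
69.67671395203439 156.12090584991068
```

Working well; forces are low. Continuing the arc.

>>> arm_command(
  deltas=[
    [[-0.0145,0.019,0],[0,0,-0.067],-1],
    [[-0.027,0.039,0],[0,0,-0.133],-1],
    [[-0.037,0.061,0],[0,0,-0.2],-1],
    [[-0.045,0.083,0],[0,0,-0.267],-1],
    [[-0.051,0.1065,0],[0,0,-0.333],-1],
  ],
)

```text
t: 4.25
tcp_pos: [492.1, -316.0, 190.9]
tcp_rot: [-180.0, -0.2, 44.7]
force: [1.6, 5.3, 0.7]
grip_width: 13.4
finger_force: 20.1
```

>>> arm_command(
  deltas=[
    [[-0.0145,0.019,0],[0,0,-0.067],-1],
    [[-0.027,0.039,0],[0,0,-0.133],-1],
    [[-0.037,0.061,0],[0,0,-0.2],-1],
    [[-0.045,0.083,0],[0,0,-0.267],-1],
    [[-0.051,0.1065,0],[0,0,-0.333],-1],
  ],
)

```text
t: 4.75
tcp_pos: [504.8, -347.5, 190.9]
tcp_rot: [179.9, -0.3, 74.8]
force: [2.2, 9.6, 0.9]
grip_width: 13.2
finger_force: 20.2
```

```bash
python3 - <<'E'
from h import *
s=ctrl.sense();print(s["joint_positions"],s["force"],s["grip_width"])
a=np.array(s["tcp_pos"][:2])-[561.5,-308.5];print(np.hypot(*a),np.degrees(np.arctan2(a[1],a[0])))
c=ctrl.camera("side");cv2.imwrite("pics/s3.png",cv2.resize(c["pixels"][80:330,140:440,::-1],None,fx=2,fy=2))
E
```

```text
[ 44.09432482  22.46928064 -17.3261989   96.71910755   7.00616503
  61.89921412   9.49596785] [2.15027655 9.61508634 0.89517985] 13.151667787204111
68.82015502840866 -145.43711198465292
```

View pics/s3.png

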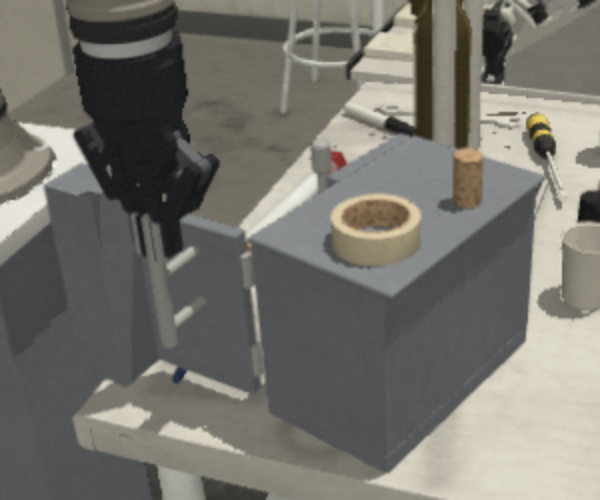

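>>> arm_command(
  deltas=[
    [[0,0,0],[0,0,0],0],
    [[0,0,0],[0,0,0],0],
    [[0,0,0],[0,0,0],0],
    [[0,0,0],[0,0,0],0],
    [[0,0,0],[0,0,0],0],
  ],
)

```text
t: 5.3
tcp_pos: [501.8, -352.3, 190.0]
tcp_rot: [180.0, 0.0, 74.3]
force: [1.0, -0.1, 0.2]
grip_width: 42.7
finger_force: 0.0
```

>>> arm_command(
  deltas=[
    [[0,0,-0.06],[0,0,0],0],
    [[0,0,-0.15],[0,0,0],0],
    [[0,0,-0.25],[0,0,0],0],
    [[0,0,-0.32],[0,0,0],0],
    [[0,0,-0.32],[0,0,0],0],
  ],
)

```text
t: 5.8
tcp_pos: [503.7, -353.1, 289.7]
tcp_rot: [179.6, 0.1, 74.3]
force: [-0.5, -0.1, -0.4]
grip_width: 43.0
finger_force: 0.0
```

```bash
python3 - <<'E'
from h import *
np.set_printoptions(precision=1,suppress=True)
r={}
for n in("side","top"):
    c=ctrl.camera(n); q=ctrl.pinpoint(n,"bolt_knob"); print(n,[(np.round(k["location"],1),k["score"]) for k in q[:2]],proj(c,[575.7,-172,184]))
    if q: r[n]=ray(c,q[0]["location"]);print(atz(c,q[0]["location"],184))
    q=ctrl.pinpoint(n,"pull_bar_top")
    if q: print("bar",q[0]["score"],atz(c,q[0]["location"],210))
if len(r)==2: print(tri(r["side"],r["top"]))
s=ctrl.sense();print(s["tcp_pos"],s["force"])
print(go(575,-172,287,-108.2))
E
```

```text
side [(array([299.6, 159.1]), 0.62)] [302.5 158.2]
[ 572.  -176.6  184. ]
bar 0.95 [ 502.7 -357.1  210. ]
top [] [269.4 230.8]
[ 501.4 -351.7  284.3] [-0.4 -0.1 -0.4]
([0.643, 0.074, -0.009], [-0.002, 0.001, 1.028])
```

>>> arm_command(
  deltas=[
    [[-0.1,0,0],[0,0,0.095],0.2],
    [[-0.2,0,0],[0,0,0.19],0.2],
    [[-0.3,0,0],[0,0,0.28],0.2],
    [[-0.4,0,0],[0,0,0.38],0.2],
    [[-0.4,0,0],[0,0,0.47],0.2],
  ],
)

```text
t: 6.6
tcp_pos: [465.7, -472.9, 284.2]
tcp_rot: [-180.0, 0.2, 31.2]
force: [-0.5, -0.2, -0.4]
grip_width: 51.0
finger_force: 0.0
```

```bash
python3 - <<'E'
from h import *
np.set_printoptions(precision=1,suppress=True)
r={};I=[]
for n,x,y in(("side",230,90),("top",220,180)):
    c=ctrl.camera(n); q=ctrl.pinpoint(n,"bolt_knob"); print(n,[(np.round(k["location"],1),k["score"]) for k in q[:2]],proj(c,[575.7,-172,184]))
    if q: r[n]=ray(c,q[0]["location"]);print(atz(c,q[0]["location"],184))
    I.append(cv2.resize(c["pixels"][y:y+120,x:x+130,::-1],None,fx=3,fy=3))
cv2.imwrite("pics/m4.png",np.hstack(I))
if len(r)==2: print(tri(r["side"],r["top"]))
print(ctrl.sense()["tcp_pos"])
print(go(575,-172,287,-108.2))
E
```

```text
side [(array([301.5, 158. ]), 0.7)] [302.5 158.2]
[ 573.7 -171.6  184. ]
top [] [269.4 230.8]
[ 470.1 -466.5  285. ]
([0.82, -0.643, -0.005], [-0.001, 0.0, 0.561])
```

View pics/m4.png

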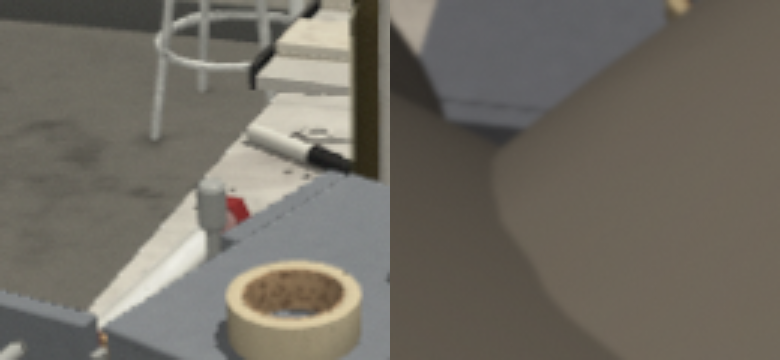

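>>> arm_command(
  deltas=[
    [[0.12,-0.095,0],[0,0,0.09],0.2],
    [[0.24,-0.19,0],[0,0,0.18],0.2],
    [[0.36,-0.28,0],[0,0,0.27],0.2],
    [[0.48,-0.375,0],[0,0,0.36],0.2],
    [[0.6,-0.47,0],[0,0,0.45],0.2],
  ],
)

```text
t: 7.3
tcp_pos: [548.1, -249.4, 285.9]
tcp_rot: [-180.0, -0.0, -8.5]
force: [0.7, -0.1, 0.4]
grip_width: 51.2
finger_force: 0.0
```

```bash
python3 - <<'E'
from h import *
print(go(573,-173,250,-108.2),ctrl.sense()["joint_positions"])
E
```

```text
([0.044, -0.264, 0.12], [-0.0, -0.0, 0.107]) [ 25.64497105  16.57109343  -6.59955338  91.86028582   1.95758545
  71.66861268 -79.83485265]
```

>>> arm_command(
  deltas=[
    [[0.015,-0.09,0.02],[0,0,0.05],0.2],
    [[0.03,-0.18,0.06],[0,0,0.107],0.2],
    [[0.044,-0.264,0.12],[0,0,0.107],0.2],
    [[0.044,-0.264,0.12],[0,0,0.107],0.2],
    [[0.044,-0.264,0.12],[0,0,0.107],0.2],
  ],
)

```text
t: 7.8
tcp_pos: [572.1, -174.8, 249.5]
tcp_rot: [180.0, 0.1, -17.8]
force: [-0.5, 0.4, 0.1]
grip_width: 51.1
finger_force: 0.0
```

```bash
python3 - <<'E'
from h import *
c=ctrl.camera("side");cv2.imwrite("pics/s5.png",cv2.resize(c["pixels"][80:230,200:400,::-1],None,fx=3,fy=3))
s=ctrl.sense();print(s["tcp_pos"],proj(c,np.array(s["tcp_pos"])-[0,0,66]))
print(go(573,-173,184,-108.2))
E
```

```text
[ 572.12373111 -176.45462026  250.0884735 ] [299.67851769 159.03537286]
([-0.001, -0.012, 0.22], [0.0, -0.0, 0.002])
```

View pics/s5.png

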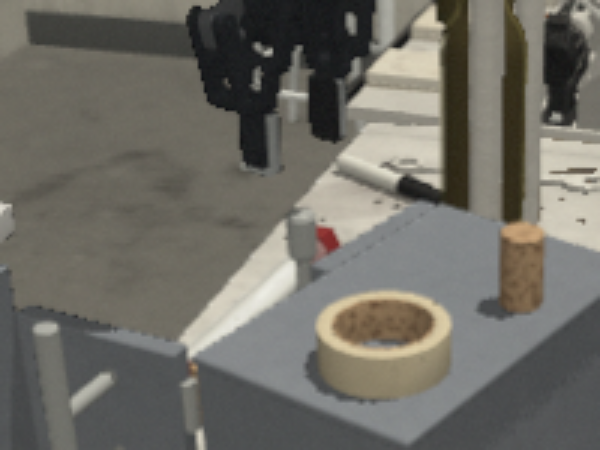

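>>> arm_command(
  deltas=[
    [[0,0,0.06],[0,0,0],0.2],
    [[0,0,0.12],[0,0,0],0.2],
    [[0,0,0.18],[0,0,0],0.2],
    [[0,0,0.22],[0,0,0],0.2],
    [[0,0,0.22],[0,0,0],0.2],
  ],
)

```text
t: 8.35
tcp_pos: [571.0, -177.2, 182.5]
tcp_rot: [180.0, 0.2, -18.2]
force: [-0.4, 0.1, 0.2]
grip_width: 51.3
finger_force: 0.0
```

>>> arm_command(
  deltas=[
    [[0,0,0],[0,0,0],-0.5],
    [[0,0,0],[0,0,0],-1],
    [[0,0,0],[0,0,0],-1],
    [[0,0,0],[0,0,0],-1],
    [[0,0,0],[0,0,0],-1],
  ],
  squeeze=35,
)

```text
t: 8.85
tcp_pos: [573.8, -174.4, 185.4]
tcp_rot: [-179.9, -0.2, -18.0]
force: [1.2, 5.6, 5.5]
grip_width: 16.9
finger_force: 34.5
```

>>> arm_command(
  deltas=[
    [[0,0,-0.03],[0,0,0],-1],
    [[0,0,-0.06],[0,0,0],-1],
    [[0,0,-0.09],[0,0,0],-1],
    [[0,0,-0.105],[0,0,0],-1],
    [[0,0,-0.105],[0,0,0],-1],
  ],
)

```text
t: 9.35
tcp_pos: [573.5, -174.2, 215.4]
tcp_rot: [-179.8, -0.1, -18.0]
force: [2.9, 5.6, -0.4]
grip_width: 16.6
finger_force: 37.0
```

>>> arm_command(
  deltas=[
    [[0,0,-0.01],[0,0,0],-1],
    [[0,0,-0.02],[0,0,0],-1],
    [[0,0,-0.02],[0,0,0],-1],
    [[0,0,-0.02],[0,0,0],-1],
    [[0,0,-0.02],[0,0,0],-1],
  ],
)

```text
t: 9.85
tcp_pos: [571.7, -172.9, 215.7]
tcp_rot: [-179.8, 0.3, -18.0]
force: [8.2, 5.5, -21.3]
grip_width: 16.8
finger_force: 35.8
```

>>> arm_command(
  deltas=[
    [[0,0,0],[0,0,0],-0.3],
    [[0,0,0],[0,0,0],0.2],
    [[0,0,0],[0,0,0],0.2],
    [[0,0,0],[0,0,0],0.2],
    [[0,0,0],[0,0,0],0.2],
  ],
)

```text
t: 10.35
tcp_pos: [572.4, -176.8, 222.1]
tcp_rot: [180.0, -0.1, -18.1]
force: [-0.7, 0.5, 0.3]
grip_width: 51.3
finger_force: 0.0
```

>>> arm_command(
  deltas=[
    [[0,0,-0.08],[0,0,0],0.2],
    [[0,0,-0.18],[0,0,0],0.2],
    [[0,0,-0.3],[0,0,0],0.2],
    [[0,0,-0.4],[0,0,0],0.2],
    [[0,0,-0.4],[0,0,0],0.2],
  ],
)

```text
t: 10.85
tcp_pos: [574.5, -176.9, 347.1]
tcp_rot: [-180.0, -0.6, -18.1]
force: [0.3, 1.3, 0.9]
grip_width: 51.3
finger_force: 0.0
```

```bash
python3 - <<'E'
from h import *
c=ctrl.camera("side");cv2.imwrite("pics/s6.png",cv2.resize(c["pixels"][80:280,140:400,::-1],None,fx=3,fy=3))
for z in (184,214): print(proj(c,[573,-173,z]))
for k in("bolt_knob","pull_bar_top"):
    q=ctrl.pinpoint("side",k); print(k,[(x["location"],x["score"]) for x in q[:1]], q and atz(c,q[0]["location"],210))
s=ctrl.sense();print(s["tcp_pos"],s["force"],s["qd"])
E
```

```text
[300.85285763 158.29310034]
[300.01606541 142.83151873]
bolt_knob [([298.7, 141.3], 0.82)] [ 565.0954638  -159.61728303  210.        ]
pull_bar_top [([210.0, 188.4], 0.71)] [ 496.63097191 -352.91110478  210.        ]
[ 571.80718723 -176.26072593  340.91429944] [-0.21251723 -0.68236276 -0.48949855] [-0.09607492  0.92347367  0.00500579  1.37982179 -0.05283617  0.05554775
 -0.0396987 ]
```

View pics/s6.png

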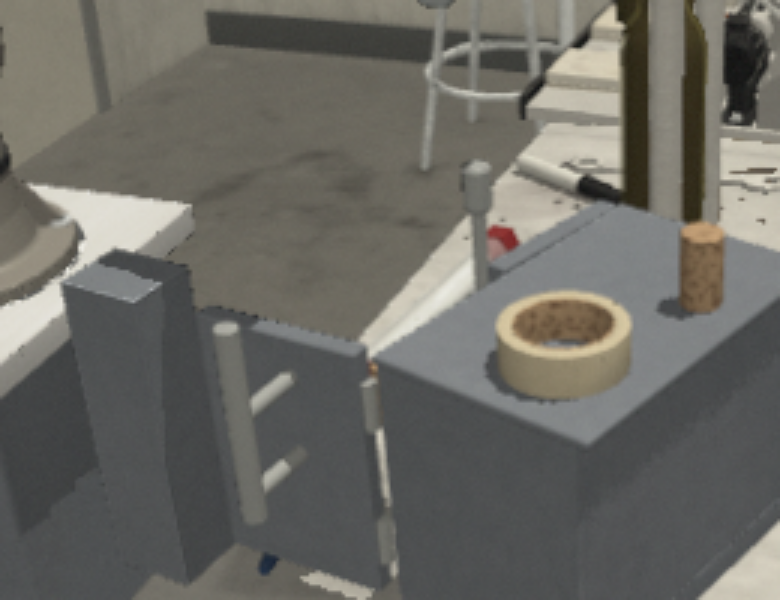

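The picture shows the active door standing square to the cupboard front, with its bar top at about (217, 189). The knob is up at about (299, 142), against (300, 143) expected for a 30 mm lift. The robot is clear of everything, so I am handing in.

```bash
python3 -c "
from plant import ctrl
print(ctrl.job_done())"
```

```text
the job is handed in; nothing more can be done
None
```

The job is handed in at about 11 s: I swung the active door open to about 94°, then lifted the bolt 30 mm to its stop, and left both that way with the arm clear; no verdict came back.

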